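# Shut and lock the grow-lamp control box

### The arm

A 6-joint arm with a two-finger parallel gripper is mounted at the origin on the work surface. World frame = base frame: x ahead of the robot, y to its left, z up, the work surface at z = 0. Lengths are in m, angles in rad, forces in N, time in s.
With the tool pointing down it reaches from about 0.275 to 0.75 m from the base axis. Payload 10.2 kg.
Tool frame: the origin (TCP) lies at the very end of the fingers, on their centre line; the grasp point (between the pads) lies 19 mm behind it (r.grip_point_offset is the z of the grasp point in the tool frame, in m); z points along the fingers, y is the line along which they close (so a half turn about z gives the same grasp; the last joint's range is limited). The gripper opens to 88 mm and grips with 3 to 60 N. Pads are 18 mm wide; open, the fingers measure 123 mm over their backs; the gripper's body (75 mm by 187 mm) begins 45 mm behind the grasp point.
Start: joints at [-1.371, 0.313, 1.498, -0, 1.331, -0.223], TCP at [0.215, -0.479, 0.204] pointing down, gripper open.
Joint ranges: [-2.94, 2.94], [-0.97, 2.17], [0.19, 2.56], [-1.23, 4.37], [0.02, 3.11], [-2.88, 2.88]. Speed limits (rad/s): [2.39, 2.39, 3.01, 3.14, 3.14, 3.14].

### API

Orientations are given as a rotation vector (axis times angle).
In Python, from plant import r gives the robot as it stands. The module is installed in compiled form; this text tells all that it offers.
- The arm moves only by the tool jog_arm, never from a script. Its argument "increments" is a list of rows, each a list of 7 numbers: the shift along the world's x, y, z in m, then the turn, a rotation vector about the world's x, y, z in degrees, then the opening, from 0 (shut) to 1 (fully open). In form: [[dx, dy, dz, ax, ay, az, gripper], ...]. A call has 1 to 20 rows; each row is the pose to reach, as a shift and turn from the pose commanded when the call began; what a row does not reach only later rows make up. A row lasts 1/8 s, in which the tool goes at most 62.5 mm and 10.7 degrees, less where a joint would pass 70% of its speed; a pose out of reach is approached as far as the arm can. A call with a gripper value outside its range is refused whole. The fingers move at their own pace and stop on an object; the grip force is fixed at half the most. Time passes only in rows, so rows that repeat a pose let the fingers close. It gives the time, the measured TCP pose, the force, the opening and the grip force at its end, in the units of the state.
- r.get_state(): the state, without advancing time (a new reading comes with each control period).
- r.camera(name): name is "scene" or "side" or "wrist"; returns a dict with "pixels" (400x640x3 uint8, blue, green, red), "mtx" (3x3 intrinsics, pixels), "xyz" and "orientation" of the camera in the world. Camera axes: x right, y down, z forward; pixel columns grow to the right and rows downward; lengths in m; the calibration is good to about 2 mm. A picture is of the moment at which its call begins. There is no depth.
- r.hand_in(): hands the job in; it is judged then, once.
Trained networks look in the newest picture that a camera, given by its name, has taken for a name from the list of things; names that differ only in an ending like _2 or _b are one class to them, and where a whole thing is asked for, a point or a joint stands for the part that bears it (a point fixed in the world has none). Each returns a list of dicts, best first, with "score" (0 to 1); they miss things now and then, are a little off and sometimes report something else, mostly with a low value. They report only what shows in the picture. A call takes as long as a camera call.
- r.trace(camera, target): "region" (400x640 bool, what is visible of it) and "bbox" ([left, top, right, bottom] in pixels, round what is visible of it).
- r.place_of(camera, target): "location" ([column, row] in pixels: a listed point, or the origin of a listed thing).
The state is a dict: "clock": time; "qpos": joint angles; "qvel": joint speeds; "effort": joint torques, N m; "eef_pos": TCP position; "tool_rot": TCP orientation; "wrist_force": force on the tool from outside, world axes, zero at the start; "moment": the same for the moment, N m; "gripper_width": opening from 0.0 (shut) to 1.0 (fully open); "grip_force": force on a finger pad.
Only numpy, scipy, OpenCV 4.12 (cv2) and the standard library are available. Lean on these libraries where they do the work, as an engineer would, in place of code of your own. Each camera call takes 0.05 s, during which the arm holds its last target. There are 200 camera calls.

### The job

Close up the grow-lamp control box: slide its plastic door fully shut, then use the blade of the T-handled steel key to turn the slotted cam lock on the door a quarter turn clockwise (seen from above) until it stops. Put the key away upright and fully down in the one hole of the wooden block that fits its shank closely, not the wide hole it was left in. Leave the lamp switch, the oregano pot and the funnel as they stand.

Things in the scene. Friction and masses are not known exactly. Their poses are not given: they have to be found in the camera images.
- box: Fixed white plastic control box on the shelf, 160 x 300 x 84 mm high (x, y, z), long side along its y. Origin: centre of its underside. Its half towards -y is an open bay, its half towards +y has a fixed deck at 70 mm; a grey plastic door slides along its y between 14 mm high aluminium rails on its top.
- door (a joint): Opening of the sliding door in m: 0 = fully shut (at a hard stop, over the bay, towards the box's -y), 0.12 = fully open (towards the box's +y). It stays where it is left; sliding it takes 4 to 5 N. The door is a plate 140 (x) x 150 (y) x 8 mm, its upper face 80 mm above the shelf.
- door_handle (a point): Point on the door's handle, 24 mm above the plate's upper face and 104 mm above the shelf. The handle is an upright bar on the plate, 80 mm long along the box's x, 14 mm thick along y, 34 mm tall (its top is 10 mm above this point). Axes as the box's: the door opens along this point's +y. The cam's centre is 77 mm from the handle, towards -y.
- cam (a joint): Turn of the slotted cam lock in rad, clockwise seen from above: 0 = unlocked, 1.571 = locked, at a hard stop. It starts at 0 to 0.2 and stays where it is left; turning it takes about 0.12 N m. The cam sits in the door and moves with it.
- cam_slot (a point): Centre of the slot's mouth, on the cam's axis, level with the cam's top, 93.5 mm above the shelf. The cam is a steel disc 57 mm across in a grey collar 76 mm across, which moves with the door. The slot runs along this point's y axis: 44 mm long, 10 mm wide, 10.5 mm deep, closed at the ends. The point turns with the cam; z is up.
- key: Loose steel key, 100 mm tall, 0.2 kg, upright in the wide hole at the start. Origin: middle of the blade's lower edge; z up the key. Blade 32 mm wide (x), 5 thick (y), 16 tall (lowest 4 mm: 29 x 3); round shank 32 mm across up to z = 40 mm; flange 58 mm across, z = 40 to 46, rests on the block; flat T handle 64 wide (x), 16 thick (y), z = 46 to 100.
- rack: Fixed wooden block 200 x 75 x 55 mm high (x, y, z) with a row of three graded round holes along its x, 45 mm deep. Origin: centre of its underside.
- rack_hole0 (a point): Centre of the mouth of the narrow hole, 25 mm in diameter, on the block's top (55 mm above the shelf).
- rack_hole1 (a point): Centre of the mouth of the middle hole, 35 mm in diameter, on the block's top, 60 mm from the narrow one along the block's +x: the one that fits the key's 32 mm shank closely. Stowed, the key's flange rests on the block and its blade edge is 40 mm below this point. The rim has a 2 mm chamfer.
- rack_hole2 (a point): Centre of the mouth of the wide hole, 47 mm in diameter, on the block's top, 65 mm from the middle one along the block's +x; the key starts loosely in it.
- pot: Bystander: white ceramic oregano pot, 106 mm across, 100 mm tall with leaves to 165 mm. Origin: centre of its underside. Pot and wooden block stand on either side of the box; which is left and which is right varies.
- funnel: Bystander: grey silicone funnel standing wide end down, 90 mm across, 95 mm tall. Origin: centre of its underside.
- switch (a joint): Chrome toggle lever of the grow lamp, 80 mm long, on a metal block beyond the box on the right: 0 = off (leans towards the robot), 1 = on. It must be left alone.

How it is judged:
By the outcome, as a careful person would: the job done as asked, in the order asked, and still so for the second after the job is handed in, with the robot touching nothing.
It also fails if it takes over 64 s, if anything falls off the work surface, if the arm or the gripper's body presses on something with over 40 N, if the wrist force passes 120 N, or if a joint passes its speed limit or range.

## Working session

There is one attempt and no reset: what is moved stays moved. The work goes in short steps, Python scripts to look and compute and a tool call to move; the robot and the scene stay as the last step left them, time stands still between calls to the robot, and variables do not carry over. Pictures are saved under pics/ and viewed, at most 12 in all, crops included, and the job is handed in when it is done.

Besides the shell and the picture viewer there is one more tool, called after "Call:" by a JSON object that holds its "name" and its "arguments", one argument or row to a line. jog_arm: Moves the arm, as the interface text tells. Its arguments: {"type":"object","properties":{"increments":{"type":"array","items":{"type":"array","items":{"type":"number"}}}},"required":["increments"]}

```bash
mkdir -p pics; cat > h.py <<'E'
from plant import r
import numpy as np, cv2
from scipy.spatial.transform import Rotation as R
def Rc(o):
    o=np.array(o,float)
    return o if o.shape==(3,3) else (R.from_rotvec(o).as_matrix() if o.size==3 else R.from_quat(o).as_matrix())
def ray(c,px):
    d=np.linalg.solve(np.array(c["mtx"]),[px[0],px[1],1.]); return np.array(c["xyz"]),Rc(c["orientation"])@d
def at_z(c,px,z):
    o,d=ray(c,px); return o+d*(z-o[2])/d[2]
def proj(c,p):
    q=np.array(c["mtx"])@(Rc(c["orientation"]).T@(np.array(p)-np.array(c["xyz"]))); return q[:2]/q[2]
E
python3 - <<'E'
from h import *
Z=dict(box=0,door_handle=.104,cam_slot=.0935,key=.015,rack=0,rack_hole0=.055,rack_hole1=.055,rack_hole2=.055,pot=0,funnel=0)
C={}
for n in("scene","side"):
    C[n]=r.camera(n); cv2.imwrite(f"pics/{n}0.png",C[n]["pixels"]); print(n,C[n]["xyz"],C[n]["orientation"])
for t,z in Z.items():
    for n in C:
        for d in r.place_of(n,t)[:2]: print(t,n,np.round(d["location"],1),round(d["score"],2),at_z(C[n],d["location"],z).round(4))
print(r.get_state())
E
```

```text
scene [ 1.13250421 -0.34459555  1.05270278] [-2.25423639 -1.23861833  0.40296656]
side [-0.07163628  0.6610069   0.67750703] [-0.93413929  2.30640622 -1.27081047]
box scene [318.2 226.1] 0.69 [0.544  0.0026 0.    ]
box side [330.8 232.9] 0.67 [ 0.5272 -0.0032  0.    ]
door_handle scene [348.7 188.1] 0.77 [0.5386 0.1117 0.104 ]
door_handle scene [402.7 168.7] 0.33 [0.5645 0.2893 0.104 ]
door_handle side [244.3 319.7] 0.74 [0.3689 0.4031 0.104 ]
door_handle side [294.1 219.8] 0.67 [0.5382 0.124  0.104 ]
cam_slot scene [325.3 200.2] 0.77 [0.5323 0.0355 0.0935]
cam_slot side [321.5 209.7] 0.51 [0.5319 0.0311 0.0935]
key scene [404.9 170.5] 0.74 [0.5212 0.3499 0.015 ]
key side [225.4 302.8] 0.6 [0.5057 0.3637 0.015 ]
rack scene [391.  160.3] 0.89 [0.4518 0.349  0.    ]
rack side [245. 320.] 0.58 [0.447  0.3557 0.    ]
rack_hole0 scene [380.  140.9] 0.94 [0.3995 0.3348 0.055 ]
rack_hole0 scene [409.6 159.6] 0.92 [0.517  0.3646 0.055 ]
rack_hole0 side [263.8 315. ] 0.88 [0.3882 0.3463 0.055 ]
rack_hole0 side [244.6 304. ] 0.68 [0.4396 0.3557 0.055 ]
rack_hole1 scene [380.  140.9] 0.94 [0.39
[... 602 characters left out ...]
 'qpos': array([-1.37140003e+00,  3.12890319e-01,  1.49767183e+00, -4.24151977e-06,
        1.33102251e+00, -2.23412118e-01]), 'qvel': array([-1.65542057e-04,  8.49437432e-04, -9.26241455e-05, -2.83809699e-03,
       -6.89004550e-04, -1.54515918e-03]), 'effort': array([ 3.34621138e-03, -4.02111161e+01, -2.52411854e+01,  6.96420204e-02,
        3.19221464e-02,  1.74246929e-05]), 'eef_pos': array([ 0.21540383, -0.47878731,  0.20383575]), 'tool_rot': array([ 3.07164400e+00,  6.59209849e-01, -6.62229672e-06]), 'wrist_force': array([ 3.35389543e-01, -6.78596299e-05,  3.42538439e-01]), 'moment': array([ 0.02271058, -0.01176011, -0.00053909]), 'grip_force': 0.0, 'gripper_width': 1.0011530427258706}
```

View pics/scene0.png

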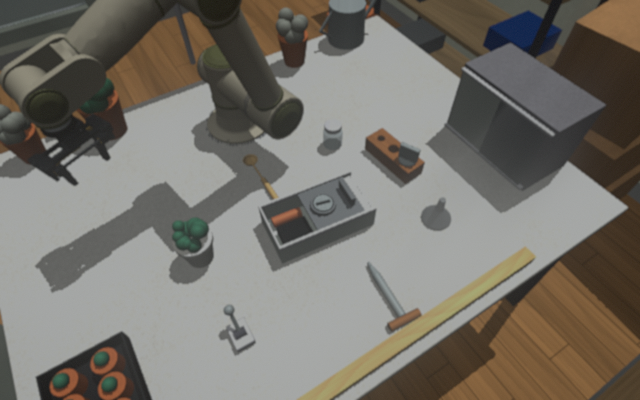

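View pics/side0.png

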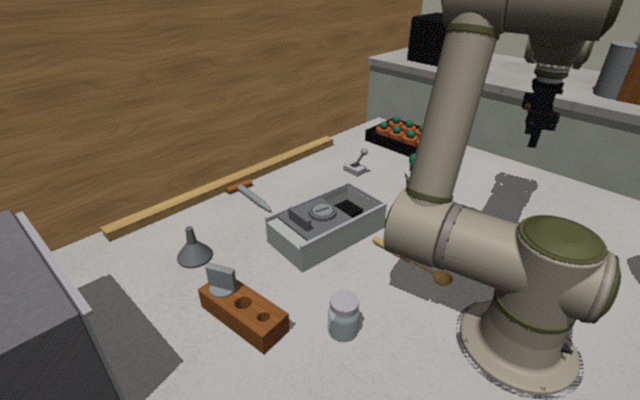

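The pictures show the box at about (318,218) in the scene view, its handle at (347,190) and cam at (323,204). The rack is at (393,155), with the key in its far hole at (408,153). The pot is at (192,242) and the funnel at (436,213). In the side view the free holes are at (264,316) and (244,303). Next I'll look from above with the wrist camera.

Call:
{"name": "jog_arm", "arguments": {
  "increments": [
    [0.02, 0.02, 0.12, 0, 0, -8, 1],
    [0.05, 0.06, 0.2, 0, 0, -16, 1],
    [0.265, 0.63, 0.2, 0, 0, -29, 1],
    [0.265, 0.63, 0.2, 0, 0, -29, 1],
    [0.265, 0.63, 0.2, 0, 0, -29, 1],
    [0.265, 0.63, 0.2, 0, 0, -29, 1],
    [0.265, 0.63, 0.2, 0, 0, -29, 1],
    [0.265, 0.63, 0.2, 0, 0, -29, 1],
    [0.265, 0.63, 0.2, 0, 0, -29, 1],
    [0.265, 0.63, 0.2, 0, 0, -29, 1],
    [0.265, 0.63, 0.2, 0, 0, -29, 1],
    [0.265, 0.63, 0.2, 0, 0, -29, 1],
    [0.265, 0.63, 0.2, 0, 0, -29, 1],
    [0.265, 0.63, 0.2, 0, 0, -29, 1],
    [0.265, 0.63, 0.2, 0, 0, -29, 0.35],
    [0.265, 0.63, 0.2, 0, 0, -29, 0.35]
  ]
}}

```text
clock: 3.1
eef_pos: [0.4802, 0.1503, 0.404]
tool_rot: [3.139, -0.133, 0.001]
wrist_force: [-0.1, 0.9, 0.4]
gripper_width: 0.798
grip_force: 0.0
```

```bash
cat > look.py <<'E'
from h import *
import sys
Z=dict(box=0,door_handle=.104,cam_slot=.0935,key=.015,rack=0,rack_hole0=.055,rack_hole1=.055,rack_hole2=.055)
def look(cams,tag,names=Z):
    C={}
    for n in cams:
        C[n]=r.camera(n); cv2.imwrite(f"pics/{n}{tag}.png",C[n]["pixels"])
    for t in names:
        for n in C:
            for d in r.place_of(n,t)[:3]: print(t,n,np.round(d["location"],1),round(d["score"],2),at_z(C[n],d["location"],Z[t]).round(4))
    return C
E
python3 - <<'E'
from look import *
C=look(["wrist"],1); c=C["wrist"]; print(c["xyz"],Rc(c["orientation"]).round(2))
E
```

```text
box wrist [394.7 115.9] 0.68 [0.538  0.0057 0.    ]
box wrist [392.8 119.3] 0.63 [0.5319 0.0096 0.    ]
door_handle wrist [349.3 117.2] 0.82 [0.5449 0.1036 0.104 ]
cam_slot wrist [394.7 114.8] 0.73 [0.5422 0.0278 0.0935]
cam_slot wrist [354.3 120.4] 0.3 [0.5389 0.0948 0.0935]
key wrist [217.7 148.7] 0.97 [0.5057 0.3595 0.015 ]
rack wrist [227.9 171.7] 0.73 [0.4558 0.353  0.    ]
rack_hole0 wrist [219.3 177.4] 0.82 [0.4555 0.3516 0.055 ]
rack_hole0 wrist [228.7 210.2] 0.79 [0.3892 0.3456 0.055 ]
rack_hole0 wrist [208.6 149.7] 0.64 [0.5086 0.3614 0.055 ]
rack_hole1 wrist [219.3 177.4] 0.82 [0.4555 0.3516 0.055 ]
rack_hole1 wrist [228.7 210.2] 0.79 [0.3892 0.3456 0.055 ]
rack_hole1 wrist [208.6 149.7] 0.64 [0.5086 0.3614 0.055 ]
rack_hole2 wrist [219.3 177.4] 0.82 [0.4555 0.3516 0.055 ]
rack_hole2 wrist [228.7 210.2] 0.79 [0.3892 0.3456 0.055 ]
rack_hole2 wrist [208.6 149.7] 0.64 [0.5086 0.3614 0.055 ]
[0.55289833 0.14374821 0.58502344] [[-0.09 -0.96 -0.28]
 [-1.    0.08  0.02]
 [ 0.    0.28 -0.96]]
```

View pics/wrist1.png

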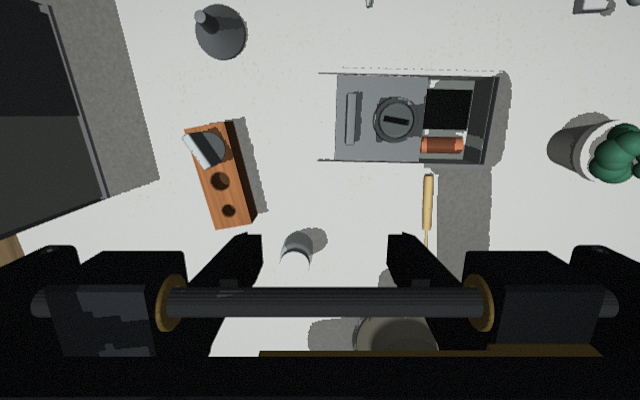

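The wrist view shows the handle at (351,118), the cam at (395,119) with its slot near-horizontal in the image, and the holes at (220,181) and (229,211). The key's handle is at (205,147), turned about 40°. The box is yawed about −5°, matching the tool.

```bash
cat > m.py <<'E'
from h import *
img=cv2.imread("pics/wrist1.png"); 
cv2.imwrite("pics/crop1.png",np.hstack([cv2.resize(img[60:180,310:430],None,fx=3.3,fy=3.3,interpolation=cv2.INTER_CUBIC),cv2.resize(img[115:235,170:290],None,fx=3.3,fy=3.3,interpolation=cv2.INTER_CUBIC)]))
E
python3 - <<'E'
import m
from h import *
c=r.camera("wrist")
def f(n,p,z): print(n,at_z(c,p,z).round(4))
f("handle",(351,118),.114); f("cam",(395,119),.0935)
for p in((337,75),(503,72),(320,160),(487,163)): f("rail",p,.094)
f("mid",(220,181),.055);f("nar",(229,211),.055)
for d in r.trace("wrist","door_handle")[:2]: print(d["score"],d["bbox"],d["region"].sum())
E
```

```text
handle [0.5438 0.1029 0.114 ]
cam [0.5357 0.0284 0.0935]
rail [0.611  0.1195 0.094 ]
rail [ 0.5934 -0.1432  0.094 ]
rail [0.4782 0.1584 0.094 ]
rail [ 0.4488 -0.129   0.094 ]
mid [0.4483 0.3524 0.055 ]
nar [0.3873 0.346  0.055 ]
0.6 [337.4, 75.9, 429.6, 162.9] 7549
0.35 [546.9, 118.6, 639.9, 182.9] 4659
```

View pics/crop1.png

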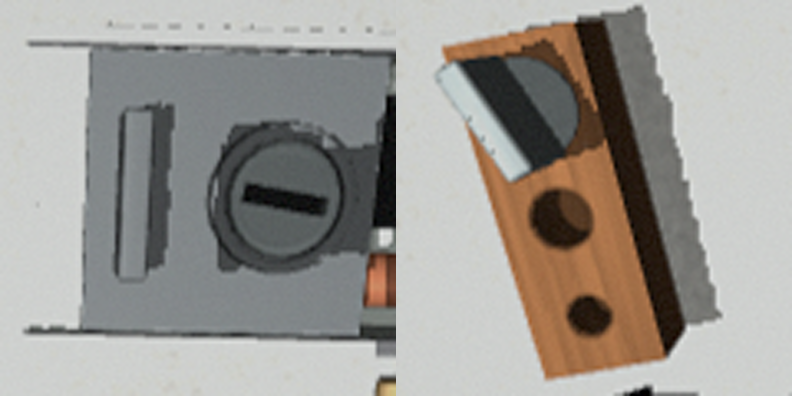

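Call:
{"name": "jog_arm", "arguments": {
  "increments": [
    [0.063, -0.047, -0.06, 0, 0, 0, 0.35],
    [0.063, -0.047, -0.2, 0, 0, 0, 0.35],
    [0.063, -0.047, -0.2, 0, 0, 0, 0.35],
    [0.063, -0.047, -0.2, 0, 0, 0, 0.35],
    [0.063, -0.047, -0.26, 0, 0, 0, 0.35],
    [0.063, -0.047, -0.28, 0, 0, 0, 0.35],
    [0.063, -0.047, -0.3, 0, 0, 0, 0.35],
    [0.063, -0.047, -0.313, 0, 0, 0, 0.35],
    [0.063, -0.047, -0.313, 0, 0, 0, 0.35],
    [0.063, -0.047, -0.313, 0, 0, 0, 0],
    [0.063, -0.047, -0.313, 0, 0, 0, 0],
    [0.063, -0.047, -0.313, 0, 0, 0, 0],
    [0.063, -0.047, -0.313, 0, 0, 0, 0],
    [0.063, -0.047, -0.313, 0, 0, 0, 0]
  ]
}}

```text
clock: 5.4
eef_pos: [0.5434, 0.1042, 0.0909]
tool_rot: [-3.139, 0.131, -0.0]
wrist_force: [-0.1, 0.1, 0.2]
gripper_width: 0.006
grip_force: 0.0
```

```bash
python3 - <<'E'
from look import *
C=look(["wrist","scene","side"],2,["door_handle","cam_slot"])
w=cv2.imread("pics/wrist2.png");s=cv2.imread("pics/scene2.png");d=cv2.imread("pics/side2.png")
a=cv2.resize(s[150:270,240:400],(400,300));b=cv2.resize(d[170:270,250:400],(400,300))
cv2.imwrite("pics/c2.png",np.vstack([np.hstack([a,b]),cv2.resize(w,(480,300))[:, :].copy() if 0 else cv2.copyMakeBorder(cv2.resize(w,(480,300)),0,0,0,320,cv2.BORDER_CONSTANT)]))
E
```

```text
door_handle wrist [326.8 237.1] 0.8 [0.541  0.1025 0.104 ]
door_handle wrist [104.6 287.9] 0.58 [0.5165 0.255  0.104 ]
door_handle scene [347.6 190.5] 0.58 [0.5441 0.1041 0.104 ]
door_handle scene [392.  147.3] 0.57 [0.4778 0.3162 0.104 ]
door_handle side [295.9 214.3] 0.94 [0.553  0.1042 0.104 ]
cam_slot wrist [441.3 229.3] 0.74 [0.5355 0.0256 0.0935]
cam_slot scene [328.2 203.6] 0.66 [0.5469 0.036  0.0935]
cam_slot side [319.8 208.4] 0.5 [0.5395 0.0298 0.0935]
cam_slot side [191.7 259.6] 0.17 [0.5978 0.3781 0.0935]
```

View pics/c2.png

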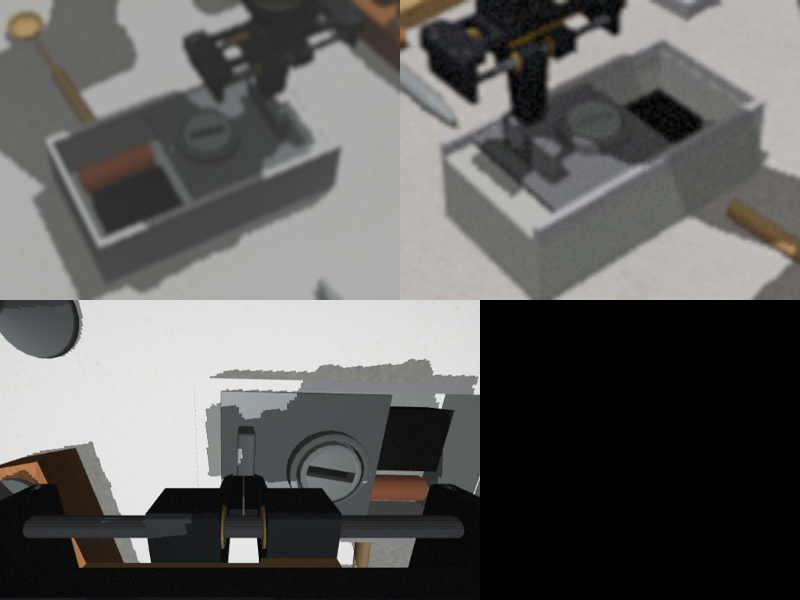

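The composite shows the shut fingers at about (243,500) in the wrist part, in line with the bar at (245,455). I'll check the geometry by projection.

```bash
python3 - <<'E'
from h import *
c=r.camera("wrist"); s=r.get_state(); print(s["gripper_width"],s["eef_pos"],s["grip_force"])
img=c["pixels"].copy(); o=np.array(s["eef_pos"]); print("tcp",proj(c,o),"cam",c["xyz"])
u=np.array([.9964,-.085,0]);v=np.array([.085,.9964,0])
H=np.array([.543,.104,0])
big=cv2.resize(img,None,fx=3,fy=3,interpolation=cv2.INTER_CUBIC)
for z,col in((.08,(0,255,0)),(.114,(0,0,255))):
    P=[H+a*.04*u+b*.007*v+[0,0,z] for a,b in((1,1),(1,-1),(-1,-1),(-1,1))]
    q=np.array([proj(c,p) for p in P]); print(z,q.round(0).tolist())
    cv2.polylines(big,[np.int32(q*3)],True,col,1)
cv2.circle(big,tuple(int(3*t) for t in proj(c,o)),6,(255,0,0),2)
cv2.imwrite("pics/c3.png",big[400:1000,600:1400])
E
```

```text
0.007275216339487661 [0.5433929  0.10422543 0.09080289] 0.0
tcp [323.8081384  226.08722236] cam [0.61616041 0.09781696 0.2717862 ]
0.08 [[314.0, 166.0], [335.0, 166.0], [333.0, 270.0], [315.0, 270.0]]
0.114 [[312.0, 176.0], [337.0, 176.0], [335.0, 298.0], [313.0, 298.0]]
```

View pics/c3.png

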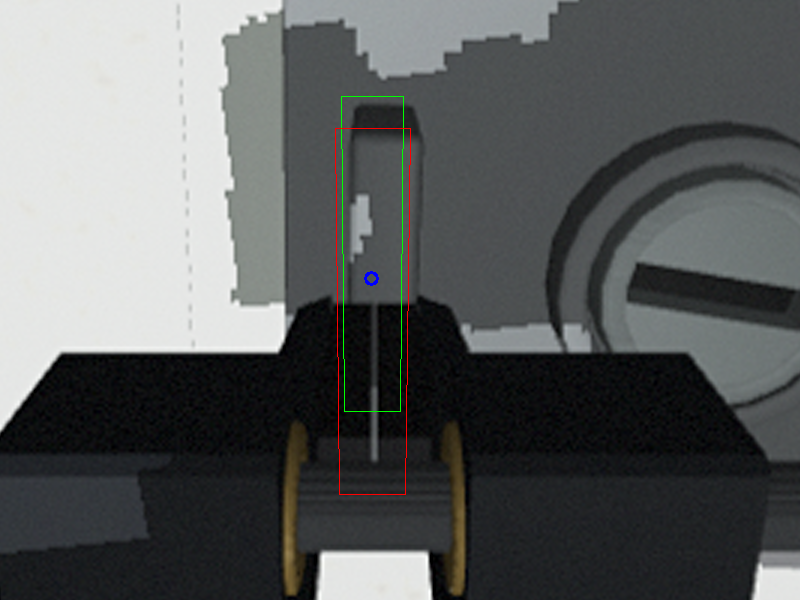

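```bash
python3 - <<'E'
from h import *
s=r.get_state(); o=np.array(s["eef_pos"]); tr=R.from_rotvec(s["tool_rot"]).as_matrix(); print(tr.round(3)); print(r.grip_point_offset)
out=[]
for n in("side","scene"):
    c=r.camera(n); img=c["pixels"]; k=8
    q=proj(c,o); x,y=int(q[0])-25,int(q[1])-50
    big=cv2.resize(img[y:y+75,x:x+50],None,fx=k,fy=k,interpolation=cv2.INTER_CUBIC)
    for dz,col in((0,(0,0,255)),(.025,(0,255,0)),(.05,(255,0,0)),(.1,(0,255,255))):
        p=proj(c,o+[0,0,dz]); cv2.circle(big,(int((p[0]-x+.5)*k),int((p[1]-y+.5)*k)),4,col,2)
    out.append(big); print(n,q)
cv2.imwrite("pics/c4.png",np.clip(np.hstack(out)*1.6,0,255).astype(np.uint8))
E
```

```text
[[ 0.997 -0.083 -0.   ]
 [-0.083 -0.997 -0.   ]
 [-0.     0.    -1.   ]]
-0.0187
side [298.54882631 220.01870909]
scene [347.31770336 193.10355794]
```

View pics/c4.png

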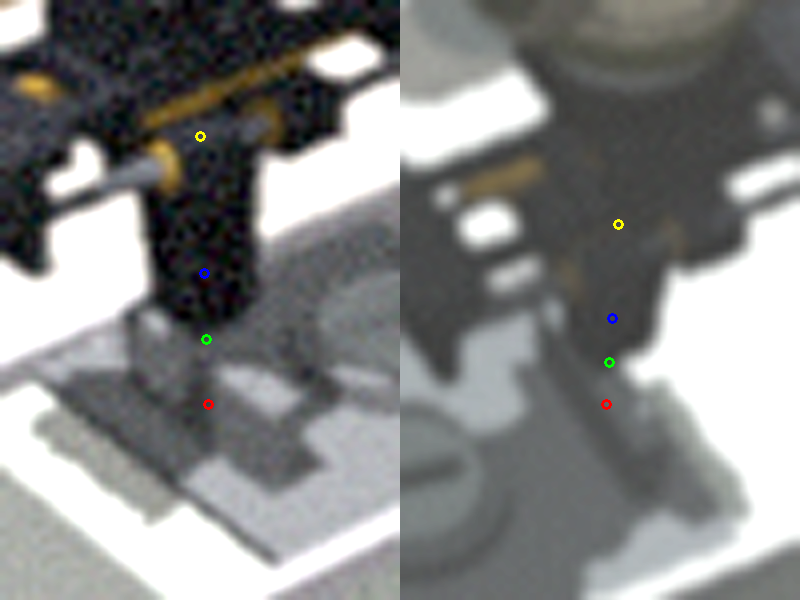

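The projected dots show that the real fingertips end about 28–30 mm above the reported TCP. They are at z≈0.12, just over the handle's top, so they closed on air. Laterally they are true. I'll treat the tool as 28 mm shorter than stated and grasp lower.

Call:
{"name": "jog_arm", "arguments": {
  "increments": [
    [0, 0, 0.008, 0, 0, 0, 0.35],
    [0, 0, 0.008, 0, 0, 0, 0.35],
    [0, 0, 0.008, 0, 0, 0, 0.35],
    [0, 0, 0.008, 0, 0, 0, 0.35],
    [0, 0, 0, 0, 0, 0, 0.35],
    [0, 0, -0.008, 0, 0, 0, 0.35],
    [0, 0, -0.016, 0, 0, 0, 0.35],
    [0, 0, -0.024, 0, 0, 0, 0.35],
    [0, 0, -0.024, 0, 0, 0, 0],
    [0, 0, -0.024, 0, 0, 0, 0],
    [0, 0, -0.024, 0, 0, 0, 0],
    [0, 0, -0.024, 0, 0, 0, 0]
  ]
}}

```text
clock: 7.5
eef_pos: [0.5434, 0.104, 0.0668]
tool_rot: [3.139, -0.131, -0.0]
wrist_force: [0.2, -3.4, -3.0]
gripper_width: 0.16
grip_force: 30.0
```

Call:
{"name": "jog_arm", "arguments": {
  "increments": [
    [-0.001, -0.012, 0, 0, 0, 0, 0],
    [-0.003, -0.03, 0, 0, 0, 0, 0],
    [-0.004, -0.05, 0, 0, 0, 0, 0],
    [-0.006, -0.07, 0, 0, 0, 0, 0],
    [-0.007, -0.085, 0, 0, 0, 0, 0],
    [-0.008, -0.095, 0, 0, 0, 0, 0],
    [-0.0082, -0.098, 0, 0, 0, 0, 0],
    [-0.0085, -0.101, 0, 0, 0, 0, 0]
  ]
}}

```text
clock: 8.5
eef_pos: [0.5325, 0.0036, 0.0667]
tool_rot: [-3.137, 0.131, 0.009]
wrist_force: [-10.9, 5.9, 5.1]
gripper_width: 0.154
grip_force: 30.0
```

Call:
{"name": "jog_arm", "arguments": {
  "increments": [
    [-0.003, -0.003, 0, 0, 0, 0, 0],
    [-0.003, -0.006, 0, 0, 0, 0, 0],
    [-0.0034, -0.009, 0, 0, 0, 0, 0],
    [-0.0037, -0.012, 0, 0, 0, 0, 0]
  ]
}}

```text
clock: 9.0
eef_pos: [0.5313, -0.009, 0.0668]
tool_rot: [-3.139, 0.131, -0.0]
wrist_force: [2.7, 3.4, -4.3]
gripper_width: 0.157
grip_force: 30.0
```

Call:
{"name": "jog_arm", "arguments": {
  "increments": [
    [-0.0002, -0.002, 0, 0, 0, 0, 0],
    [-0.0004, -0.004, 0, 0, 0, 0, 0],
    [-0.0006, -0.006, 0, 0, 0, 0, 0],
    [-0.0008, -0.008, 0, 0, 0, 0, 0],
    [-0.0008, -0.008, 0, 0, 0, 0, 0]
  ]
}}

```text
clock: 9.62
eef_pos: [0.5311, -0.0105, 0.0669]
tool_rot: [-3.128, 0.131, -0.003]
wrist_force: [10.8, 40.9, -2.8]
gripper_width: 0.157
grip_force: 30.0
```

The door hit its stop with 41 N. I'll release it, rise, and look at the cam and rack.

Call:
{"name": "jog_arm", "arguments": {
  "increments": [
    [0.0007, 0.007, 0, 0, 0, 0, 0.35],
    [0.0007, 0.007, 0, 0, 0, 0, 0.35],
    [0.0007, 0.007, 0, 0, 0, 0, 0.35],
    [0, 0.007, 0.05, 0, 0, 0, 0.35],
    [-0.03, 0.07, 0.11, 0, 0, 0, 1],
    [-0.07, 0.146, 0.18, 0, 0, 0, 1],
    [-0.07, 0.146, 0.18, 0, 0, 0, 1],
    [-0.07, 0.146, 0.18, 0, 0, 0, 1],
    [-0.07, 0.146, 0.18, 0, 0, 0, 1]
  ]
}}

```text
clock: 10.75
eef_pos: [0.4606, 0.1288, 0.2466]
tool_rot: [3.138, -0.13, 0.001]
wrist_force: [-0.1, -0.8, -0.2]
gripper_width: 0.892
grip_force: 0.0
```

```bash
python3 - <<'E'
from look import *
C=look(["wrist","scene","side"],5,["door_handle","cam_slot","key","rack_hole1"])
img=C["wrist"]["pixels"]; np.save("w5.npy",np.array([*C["wrist"]["xyz"],*np.ravel(C["wrist"]["orientation"]),*np.ravel(C["wrist"]["mtx"])]))
print(C["wrist"]["mtx"])
cv2.imwrite("pics/v5.png",cv2.resize(img[0:260,:],(800,325)))
E
```

```text
door_handle wrist [446.6 105.3] 0.81 [ 0.5315 -0.0099  0.104 ]
door_handle scene [310.9 203.7] 0.84 [ 0.5274 -0.0094  0.104 ]
door_handle side [330.1 203.3] 0.91 [0.5262 0.0038 0.104 ]
door_handle side [192.  256.9] 0.31 [0.5933 0.3781 0.104 ]
cam_slot wrist [515.6 108.7] 0.64 [ 0.5214 -0.0912  0.0935]
cam_slot scene [287.3 220.5] 0.68 [ 0.5347 -0.0906  0.0935]
cam_slot side [351.6 193.9] 0.48 [ 0.5275 -0.0876  0.0935]
key wrist [163.  146.3] 0.77 [0.5087 0.3557 0.015 ]
key wrist [637.9 146.3] 0.73 [ 0.4521 -0.3213  0.015 ]
key scene [406.3 169.4] 0.92 [0.5199 0.3567 0.015 ]
key side [224.5 299. ] 0.62 [0.5167 0.3586 0.015 ]
rack_hole1 wrist [161.  190.2] 0.94 [0.4537 0.3499 0.055 ]
rack_hole1 wrist [176.3 233.7] 0.72 [0.3895 0.3439 0.055 ]
rack_hole1 scene [405.2 161.1] 0.89 [0.5144 0.3487 0.055 ]
rack_hole1 scene [379.1 140.4] 0.86 [0.396  0.3337 0.055 ]
rack_hole1 scene [392.5 145.7] 0.86 [0.4391 0.3562 0.055 ]
rack_hole1 side [224.4 293. ] 0.78 [0.4958 0.3672 0.055 ]
rack_hole1 side [243.6 303.2] 0.67 [0.4429 0.3558 0.055 ]
rack_hole1 side [263.6 312.8] 0.58 [0.393 0.343 0.055]
[[285.513128     0.         324.28390601]
 [  0.         285.513128   198.04090567]
 [  0.           0.           1.        ]]
```

View pics/v5.png

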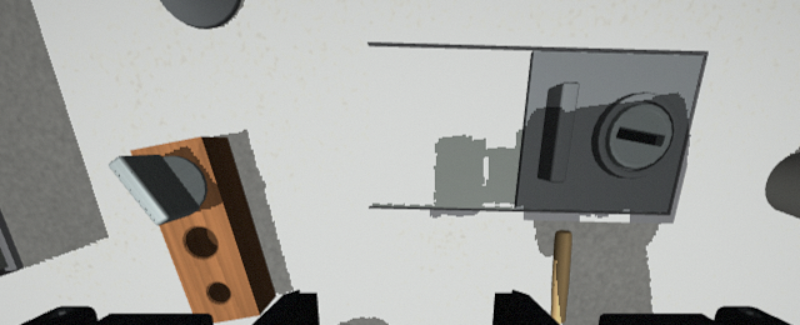

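The view shows the door shut. The slot is at (640,137) in the 800-wide view, the holes are at (201,242) and (219,293), and the key's bright top face runs from (115,160) to (160,218). I'll measure these by segmentation.

```bash
python3 - <<'E'
from h import *
v=np.load("w5.npy"); n=len(v); c=dict(xyz=v[:3],orientation=v[3:n-9] if n-12!=9 else v[3:n-9].reshape(3,3),mtx=v[n-9:].reshape(3,3))
img=cv2.imread("pics/wrist5.png"); g=cv2.cvtColor(img,cv2.COLOR_BGR2GRAY)
S=.8
def seg(box,th,z,inv=True,mn=30):
    x0,y0,x1,y1=box; k=6
    b=cv2.resize(g[y0:y1,x0:x1],None,fx=k,fy=k,interpolation=cv2.INTER_CUBIC)
    m=((b<th) if inv else (b>th)).astype(np.uint8)
    cs,_=cv2.findContours(m,cv2.RETR_EXTERNAL,cv2.CHAIN_APPROX_NONE)
    for q in cs:
        if cv2.contourArea(q)<mn*k*k: continue
        P=(q[:,0].astype(float)+.5)/k-.5+[x0,y0]
        W=np.array([at_z(c,p,z)[:2] for p in P])
        (cx,cy),(w,h),a=cv2.minAreaRect((W*1000).astype(np.float32))
        bx=cv2.boxPoints(((cx,cy),(w,h),a)); e=max((bx[1]-bx[0],bx[2]-bx[1]),key=np.linalg.norm)
        print("px",P.mean(0).round(1),"c",round(cx,1),round(cy,1),"size",round(w,1),round(h,1),"long dir",round(np.degrees(np.arctan2(e[1],e[0]))%180,1))
print("slot")
for th in(35,45): seg((480,90,545,130),th,.0935)
print("mid");
for th in(55,70): seg((143,178,180,212),th,.055)
print("nar");
for th in(55,70): seg((160,220,190,247),th,.055,mn=15)
print("key top")
for th in(150,165): seg((80,120,140,182),th,.115,False)
print(g[120:182:6,84:140:5])
E
```

```text
slot
px [512.9 109.4] c 521.3 -86.9 size 41.8 8.7 long dir 74.8
px [481.7  94.4] c 540.0 -51.6 size 5.3 12.8 long dir 151.2
px [511.8 109.1] c 521.3 -87.1 size 42.7 9.2 long dir 74.9
px [534.3 109.8] c 518.4 -110.7 size 10.9 42.7 long dir 173.1
px [488.5 109.4] c 522.3 -62.1 size 12.1 42.8 long dir 178.5
px [481.9  94.6] c 539.6 -51.6 size 6.0 13.9 long dir 150.9
mid
px [159.8 193.8] c 448.5 353.6 size 34.0 31.1 long dir 19.0
px [159.9 193.9] c 448.8 352.4 size 34.8 35.3 long dir 111.7
nar
px [174.7 233.8] c 389.5 345.9 size 23.5 24.4 long dir 127.9
px [174. 234.] c 389.1 346.6 size 25.0 26.7 long dir 119.1
key top
px [ 99.  152.3] c 514.7 366.8 size 58.1 66.9 long dir 175.2
px [ 98.7 151.7] c 514.8 367.0 size 57.6 66.9 long dir 175.2
[[209 209 212 203 175 126 125 122 129 130 135  58]
 [209 209 161  44  37  37  39  40  39  35  92  94]
 [211 182 183 180  40  42  37  39  41  35  46  93]
 [208 210 184 186 177  37  40  36  35  36  37  60]
 [211 210 211 186 188 172  35  37  39  41  41  39]
 [211 211 209 212 189 192 167  39  39  36  38  39]
 [209 210 209 212 210 191 195 158  41  35  41  41]
 [208 209 210 212 210 211 192 199 147  35  40  41]
 [210 211 212 211 212 212 210 195 204 138  41  38]
 [212 211 210 209 210 211 212 207 198 210  93  45]
 [218 213 211 211 212 212 212 211 212 110 131 124]]
```

```bash
cat > cam5.py <<'E'
from h import *
v=np.load("w5.npy"); n=len(v); c=dict(xyz=v[:3],orientation=v[3:n-9] if n-12!=9 else v[3:n-9].reshape(3,3),mtx=v[n-9:].reshape(3,3))
img=cv2.imread("pics/wrist5.png")
E
python3 - <<'E'
from cam5 import *
print(img[150,106:112].tolist(), img[150,90:94].tolist())
d=img[...,0].astype(int)-img[...,2]
for th in(8,12,16):
    m=(d>th)&(img[...,1]>120); m=m.astype(np.uint8); m[:, :80]=0; m[:,145:]=0; m[:118]=0; m[185:]=0
    k,l,st,ct=cv2.connectedComponentsWithStats(m)
    if k<2: continue
    i=1+st[1:,4].argmax(); ys,xs=np.where(l==i)
    W=np.array([at_z(c,p,.115)[:2]*1000 for p in zip(xs,ys)],np.float32)
    print(th,st[i],cv2.minAreaRect(W),W.mean(0))
E
```

```text
[[199, 198, 187], [194, 194, 181], [192, 193, 181], [195, 195, 184], [198, 197, 185], [199, 200, 187]] [[208, 211, 210], [209, 213, 210], [209, 211, 209], [207, 209, 207]]
8 [ 87 126  46  54 646] ((511.97686767578125, 358.0733642578125), (61.37178039550781, 13.306987762451172), 25.69240379333496) [512.97955 358.62936]
12 [122 165   7  14  24] ((490.9072265625, 348.6025085449219), (4.426631927490234, 14.818349838256836), 88.16230773925781) [490.38904 348.34595]
```

```bash
python3 - <<'E'
from cam5 import *
d=img[...,0].astype(int)-img[...,2]
m=((d>8)&(img[...,1]>120)).astype(np.uint8); m[:, :80]=0; m[:,145:]=0; m[:118]=0; m[185:]=0
k,l,st,ct=cv2.connectedComponentsWithStats(m); i=1+st[1:,4].argmax(); ys,xs=np.where(l==i)
W=np.array([at_z(c,p,.115)[:2]*1000 for p in zip(xs,ys)],np.float32)
u,s,vt=np.linalg.svd(W-W.mean(0)); print(np.degrees(np.arctan2(vt[0,1],vt[0,0])),cv2.boxPoints(cv2.minAreaRect(W)))
ex=[(88,129),(101,127),(132,174),(121,178)]
for p in ex: print(p,at_z(c,p,.115).round(4))
for y in range(126,180,6): print(y,xs[ys==y].min(),xs[ys==y].max())
E
```

```text
-155.06335 [[481.4402  350.7655 ]
 [487.20935 338.7741 ]
 [542.51355 365.38123]
 [536.7444  377.37262]]
(88, 129) [0.5392 0.3744 0.115 ]
(101, 127) [0.5401 0.3599 0.115 ]
(132, 174) [0.4875 0.3409 0.115 ]
(121, 178) [0.4841 0.3544 0.115 ]
126 94 96
132 87 100
138 92 104
144 96 109
150 101 114
156 106 119
162 111 124
168 116 129
174 121 132
```

Call:
{"name": "jog_arm", "arguments": {
  "increments": [
    [0.012, 0.06, 0, 0, 0, 10, 0.5],
    [0.026, 0.115, 0, 0, 0, 20, 0.5],
    [0.052, 0.229, 0, 0, 0, 30, 0.5],
    [0.052, 0.229, 0, 0, 0, 30, 0.5],
    [0.052, 0.229, -0.05, 0, 0, 30, 0.5],
    [0.052, 0.229, -0.11, 0, 0, 30, 0.5],
    [0.052, 0.229, -0.14, 0, 0, 30, 0.5],
    [0.052, 0.229, -0.17, 0, 0, 30, 0.5],
    [0.052, 0.229, -0.19, 0, 0, 30, 0.5],
    [0.052, 0.229, -0.2, 0, 0, 30, 0.5],
    [0.052, 0.229, -0.205, 0, 0, 30, 0.5],
    [0.052, 0.229, -0.205, 0, 0, 30, 0.5]
  ]
}}

```text
clock: 13.0
eef_pos: [0.5126, 0.3583, 0.0422]
tool_rot: [-3.066, -0.686, -0.001]
wrist_force: [0.1, -0.1, 0.8]
gripper_width: 0.501
grip_force: 0.0
```

Call:
{"name": "jog_arm", "arguments": {
  "increments": [
    [0, 0, 0, 0, 0, 0, 0],
    [0, 0, 0, 0, 0, 0, 0],
    [0, 0, 0, 0, 0, 0, 0],
    [0, 0, 0, 0, 0, 0, 0],
    [0, 0, 0, 0, 0, 0, 0]
  ]
}}

```text
clock: 13.62
eef_pos: [0.5125, 0.3584, 0.0421]
tool_rot: [-3.066, -0.686, -0.001]
wrist_force: [-0.4, -0.2, 2.4]
gripper_width: 0.179
grip_force: 30.0
```

Key gripped (15.8 mm). I'll lift it, carry it to just beyond the cam, and stop with the camera over the slot.

Call:
{"name": "jog_arm", "arguments": {
  "increments": [
    [0, 0, 0.03, 0, 0, 0, 0],
    [0, 0, 0.08, 0, 0, 0, 0],
    [0, 0, 0.14, 0, 0, 0, 0],
    [-0.001, -0.05, 0.14, 0, 0, 8, 0],
    [-0.002, -0.11, 0.14, 0, 0, 16, 0],
    [-0.003, -0.17, 0.14, 0, 0, 24, 0],
    [-0.004, -0.23, 0.14, 0, 0, 32, 0],
    [-0.006, -0.29, 0.14, 0, 0, 40, 0],
    [-0.007, -0.35, 0.14, 0, 0, 49.6, 0],
    [-0.008, -0.41, 0.14, 0, 0, 49.6, 0],
    [-0.009, -0.47, 0.14, 0, 0, 49.6, 0],
    [-0.0095, -0.513, 0.12, 0, 0, 49.6, 0],
    [-0.0095, -0.513, 0.12, 0, 0, 49.6, 0],
    [-0.0095, -0.513, 0.12, 0, 0, 49.6, 0],
    [-0.0095, -0.513, 0.12, 0, 0, 49.6, 0]
  ]
}}

```text
clock: 15.5
eef_pos: [0.5031, -0.1538, 0.1622]
tool_rot: [2.493, 1.91, 0.0]
wrist_force: [0.2, 1.0, -1.2]
gripper_width: 0.182
grip_force: 30.0
```

```bash
python3 - <<'E'
from look import *
C=look(["wrist"],6,["cam_slot","key"]); c=C["wrist"]; s=r.get_state(); print(s["qpos"].round(2))
o=np.array(s["eef_pos"]); img=c["pixels"]; g=cv2.cvtColor(img,cv2.COLOR_BGR2GRAY)
print("tcp",o.round(4),"proj slot",proj(c,[.5213,-.087,.0935]),"proj edge",proj(c,[o[0],o[1],o[2]-.027]))
p=proj(c,[.5213,-.087,.0935]).astype(int)
x0,y0=max(p[0]-45,0),max(p[1]-45,0); k=6
b=cv2.resize(g[y0:p[1]+45,x0:p[0]+45],None,fx=k,fy=k,interpolation=cv2.INTER_CUBIC)
for th in(30,40,55):
    cs,_=cv2.findContours((b<th).astype(np.uint8),cv2.RETR_EXTERNAL,cv2.CHAIN_APPROX_NONE)
    for q in cs:
        if cv2.contourArea(q)<200*k*k: continue
        P=(q[:,0]+.5)/k-.5+[x0,y0]; W=np.array([at_z(c,t,.0935)[:2]*1000 for t in P],np.float32)
        (cx,cy),sz,a=cv2.minAreaRect(W); e=cv2.boxPoints(((cx,cy),sz,a)); e=max((e[1]-e[0],e[2]-e[1]),key=np.linalg.norm)
        print(th,round(cx,1),round(cy,1),np.round(sz,1),np.degrees(np.arctan2(e[1],e[0]))%180)
big=cv2.resize(img[:300],(800,375)); cv2.imwrite("pics/v6.png",big)
E
```

```text
cam_slot wrist [321.5 114.5] 0.66 [ 0.5202 -0.0837  0.0935]
key wrist [325.2 217.5] 0.73 [ 0.492  -0.2014  0.015 ]
[-0.52  0.35  1.56  0.    1.23 -0.26]
tcp [ 0.5031 -0.1541  0.1621] proj slot [323.83849972 118.03035494] proj edge [323.72969321 212.36314806]
40 521.4 -87.0 [41.5  8.8] 74.94471
55 521.5 -87.0 [42.   9.2] 74.815956
```

View pics/v6.png

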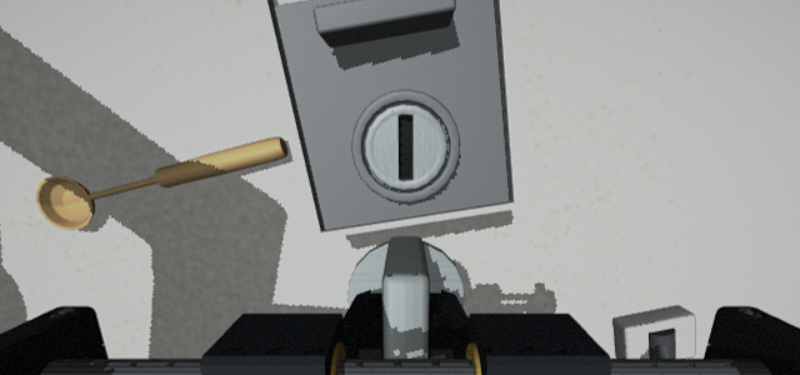

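The picture shows the slot centred at (405,147), and the key's handle centred on the same column. Slot measured at (521.4, −87.0), 74.9°, the same as from the earlier view. Move over and lower.

Call:
{"name": "jog_arm", "arguments": {
  "increments": [
    [0.009, 0.033, 0, 0, 0, 0, 0],
    [0.0183, 0.067, 0, 0, 0, 0, 0],
    [0.0183, 0.067, -0.02, 0, 0, 0, 0],
    [0.0183, 0.067, -0.034, 0, 0, 0, 0],
    [0.0183, 0.067, -0.034, 0, 0, 0, 0],
    [0.0183, 0.067, -0.037, 0, 0, 0, 0],
    [0.0183, 0.067, -0.04, 0, 0, 0, 0],
    [0.0183, 0.067, -0.043, 0, 0, 0, 0],
    [0.0183, 0.067, -0.045, 0, 0, 0, 0]
  ]
}}

```text
clock: 16.77
eef_pos: [0.5212, -0.0878, 0.1167]
tool_rot: [2.495, 1.909, 0.0]
wrist_force: [-0.9, 0.2, -2.4]
gripper_width: 0.177
grip_force: 30.0
```

Call:
{"name": "jog_arm", "arguments": {
  "increments": [
    [0, 0.0004, -0.002, 0, 0, 0, 0],
    [0, 0.0004, -0.004, 0, 0, 0, 0],
    [0, 0.0004, -0.0055, 0, 0, 0, 0],
    [0, 0.0004, -0.0055, 0, 0, 0, 0]
  ]
}}

```text
clock: 17.27
eef_pos: [0.5212, -0.0874, 0.1112]
tool_rot: [-2.495, -1.909, 0.0]
wrist_force: [-0.0, -0.5, -2.0]
gripper_width: 0.178
grip_force: 30.0
```

Call:
{"name": "jog_arm", "arguments": {
  "increments": [
    [0, 0, 0, 0, 0, -7, 0],
    [0, 0, 0, 0, 0, -14, 0],
    [0, 0, 0, 0, 0, -21, 0],
    [0, 0, 0, 0, 0, -28, 0],
    [0, 0, 0, 0, 0, -35, 0],
    [0, 0, 0, 0, 0, -42, 0],
    [0, 0, 0, 0, 0, -49, 0],
    [0, 0, 0, 0, 0, -56, 0],
    [0, 0, 0, 0, 0, -63, 0],
    [0, 0, 0, 0, 0, -70, 0],
    [0, 0, 0, 0, 0, -75, 0]
  ]
}}

```text
clock: 18.65
eef_pos: [0.521, -0.0871, 0.1113]
tool_rot: [-3.141, 0.009, 0.001]
wrist_force: [-1.1, 1.1, -1.0]
gripper_width: 0.176
grip_force: 30.0
```

```bash
python3 -c "
from h import *
s=r.get_state();print(s['moment'],s['wrist_force'],s['eef_pos'],s['tool_rot'],s['qpos'])"
```

```text
[0.21977243 0.22855815 0.15874261] [-1.11763901  1.13292479 -0.99056888] [ 0.5209523  -0.0871475   0.11134994] [-3.14116076e+00  9.39223898e-03  1.07473598e-03] [-3.87826237e-01  4.11103634e-01  1.61407121e+00  1.44880982e-04
  1.11720885e+00  1.18888664e+00]
```

Call:
{"name": "jog_arm", "arguments": {
  "increments": [
    [0, 0, 0, 0, 0, -4, 0],
    [0, 0, 0, 0, 0, -8, 0],
    [0, 0, 0, 0, 0, -12, 0],
    [0, 0, 0, 0, 0, -14, 0]
  ]
}}

```text
clock: 19.15
eef_pos: [0.521, -0.0871, 0.1113]
tool_rot: [-3.117, 0.389, 0.001]
wrist_force: [-1.6, 2.0, -0.5]
gripper_width: 0.178
grip_force: 30.0
```

```bash
python3 -c "
from h import *
s=r.get_state();print(s['moment'],s['wrist_force'],s['tool_rot'])"
```

```text
[0.41589828 0.23337672 0.1227184 ] [-1.59487456  2.04075046 -0.5093302 ] [-3.11702818e+00  3.89028962e-01  9.91374878e-04]
```

Call:
{"name": "jog_arm", "arguments": {
  "increments": [
    [0, 0, 0, 0, 0, -3, 0],
    [0, 0, 0, 0, 0, -6, 0],
    [0, 0, 0, 0, 0, -6, 0]
  ]
}}

```text
clock: 19.52
eef_pos: [0.521, -0.0872, 0.1114]
tool_rot: [-3.093, 0.548, 0.001]
wrist_force: [-0.6, 0.7, -0.7]
gripper_width: 0.177
grip_force: 30.2
```

```bash
python3 -c "
from h import *
s=r.get_state();print(s['moment'],s['wrist_force'],s['tool_rot'])"
```

```text
[0.41812841 0.35480921 0.55327698] [-0.57119364  0.69833941 -0.72641364] [-3.09339837e+00  5.47945203e-01  6.63723684e-04]
```

The torque rose to 0.55 N m, so the cam is at its stop. I'll back off the play, lift, and check the cam from close by.

Call:
{"name": "jog_arm", "arguments": {
  "increments": [
    [0, 0, 0, 0, 0, 5, 0],
    [0, 0, 0, 0, 0, 10, 0],
    [0, 0, 0, 0, 0, 10, 0],
    [0, 0, 0.01, 0, 0, 10, 0],
    [0, 0, 0.03, 0, 0, 10, 0],
    [0, 0, 0.06, 0, 0, 10, 0],
    [-0.035, 0.008, 0.06, 0, 0, 10, 0],
    [-0.07, 0.015, 0.06, 0, 0, 10, 0],
    [-0.07, 0.015, 0.06, 0, 0, 10, 0],
    [-0.07, 0.015, 0.06, 0, 0, 10, 0]
  ]
}}

```text
clock: 20.78
eef_pos: [0.4519, -0.0727, 0.172]
tool_rot: [3.129, -0.28, 0.003]
wrist_force: [0.6, -1.3, -1.3]
gripper_width: 0.179
grip_force: 30.0
```

```bash
cat > seg.py <<'E'
from look import *
def seg(c,pt,hw,ths,mn,ch=None):
    img=c["pixels"]; g=cv2.cvtColor(img,cv2.COLOR_BGR2GRAY)
    p=proj(c,pt).astype(int); x0,y0=max(p[0]-hw,0),max(p[1]-hw,0); k=6
    b=cv2.resize(g[y0:p[1]+hw,x0:p[0]+hw],None,fx=k,fy=k,interpolation=cv2.INTER_CUBIC)
    for th in ths:
        cs,_=cv2.findContours((b<th).astype(np.uint8),cv2.RETR_EXTERNAL,cv2.CHAIN_APPROX_NONE)
        for q in cs:
            if cv2.contourArea(q)<mn*k*k: continue
            P=(q[:,0]+.5)/k-.5+[x0,y0]; W=np.array([at_z(c,t,pt[2])[:2]*1000 for t in P],np.float32)
            (cx,cy),sz,a=cv2.minAreaRect(W); e=cv2.boxPoints(((cx,cy),sz,a)); e=max((e[1]-e[0],e[2]-e[1]),key=np.linalg.norm)
            print(th,"rect",round(cx,1),round(cy,1),np.round(sz,1),round(np.degrees(np.arctan2(e[1],e[0]))%180,1),"ell",[np.round(t,1) for t in cv2.fitEllipse(W)])
E
python3 - <<'E'
from seg import *
c=look(["wrist"],7,["cam_slot","door_handle"])["wrist"]; s=r.get_state(); print(s["eef_pos"],s["tool_rot"])
seg(c,[.5214,-.087,.0935],45,(30,45,60),200)
E
```

```text
cam_slot wrist [324.9 116.4] 0.84 [ 0.522  -0.0862  0.0935]
door_handle wrist [235.2 123.7] 0.6 [ 0.5297 -0.0106  0.104 ]
[ 0.45180896 -0.07260832  0.17137047] [ 3.12912395e+00 -2.78995077e-01  3.91620563e-04]
30 rect 521.6 -87.2 [ 8.8 41.2] 174.1 ell [array([516.8, -86.4]), array([ 8.9, 44.9]), np.float64(86.8)]
45 rect 521.4 -87.2 [ 9.4 41.8] 173.8 ell [array([520.2, -87. ]), array([ 9.5, 55.7]), np.float64(84.3)]
60 rect 521.2 -87.2 [ 9.8 42.4] 173.9 ell [array([520.1, -87.1]), array([10. , 56.1]), np.float64(84.1)]
```

Slot now at 174° (−6°), square to the box's y axis, so it is locked, and the door is still at its stop. On to the rack.

Call:
{"name": "jog_arm", "arguments": {
  "increments": [
    [-0.01, 0.06, 0, 0, 0, 0, 0],
    [-0.02, 0.12, 0, 0, 0, 0, 0],
    [-0.03, 0.18, 0, 0, 0, 0, 0],
    [-0.04, 0.24, 0, 0, 0, 0, 0],
    [-0.05, 0.3, 0, 0, 0, 0, 0],
    [-0.06, 0.36, 0, 0, 0, 0, 0],
    [-0.07, 0.41, 0, 0, 0, 0, 0],
    [-0.072, 0.44, -0.03, 0, 0, 0, 0],
    [-0.072, 0.44, -0.03, 0, 0, 0, 0],
    [-0.072, 0.44, -0.03, 0, 0, 0, 0]
  ]
}}

```text
clock: 22.18
eef_pos: [0.3797, 0.3674, 0.1416]
tool_rot: [3.129, -0.279, 0.001]
wrist_force: [0.6, -0.6, -1.8]
gripper_width: 0.182
grip_force: 30.0
```

```bash
python3 - <<'E'
from seg import *
c=look(["wrist"],8,["rack_hole1"])["wrist"]; s=r.get_state(); print(s["eef_pos"],s["tool_rot"])
seg(c,[.4487,.3528,.055],35,(45,55,65,75),200)
o=s["eef_pos"]; img=c["pixels"].copy(); T=R.from_rotvec(s["tool_rot"]).as_matrix()
big=cv2.resize(img,None,fx=3,fy=3,interpolation=cv2.INTER_CUBIC)
a=np.linspace(0,6.28,60)
def ring(rad,ctr,z,col):
    q=np.array([proj(c,[ctr[0]+rad*np.cos(t),ctr[1]+rad*np.sin(t),z]) for t in a]); cv2.polylines(big,[np.int32(q*3+1)],True,col,1)
ring(.029,o,o[2]-.027+.046,(0,0,255)); ring(.0175,(.4487,.3528),.055,(0,255,0))
P=[o+T@np.array([x*.032,y*.008,-(.1-.0271)]) for x,y in((1,1),(1,-1),(-1,-1),(-1,1))]
cv2.polylines(big,[np.int32(np.array([proj(c,p) for p in P])*3+1)],True,(255,0,255),1)
cv2.imwrite("pics/v8.png",big[200:800,560:1360])
E
```

```text
rack_hole1 wrist [327.7 113.4] 0.96 [0.4517 0.351  0.055 ]
rack_hole1 wrist [345.6 182.7] 0.62 [0.3857 0.3452 0.055 ]
rack_hole1 wrist [304.8  40.1] 0.6 [0.5133 0.3597 0.055 ]
[0.37997066 0.36714165 0.142158  ] [-3.12830527e+00  2.80367248e-01 -1.82927030e-03]
45 rect 448.1 352.6 [34.6 34.2] 29.3 ell [array([448.1, 352.3]), array([33.8, 34.8]), np.float64(143.7)]
55 rect 447.3 353.0 [36.2 36.1] 30.3 ell [array([447.5, 352.1]), array([35.3, 36.3]), np.float64(143.9)]
65 rect 441.4 351.7 [38.5 48.7] 178.5 ell [array([442.3, 351.3]), array([36.5, 49.8]), np.float64(107.2)]
75 rect 440.8 347.3 [50.1 47.8] 79.8 ell [array([438., 349.]), array([43.4, 56.4]), np.float64(116.5)]
```

View pics/v8.png

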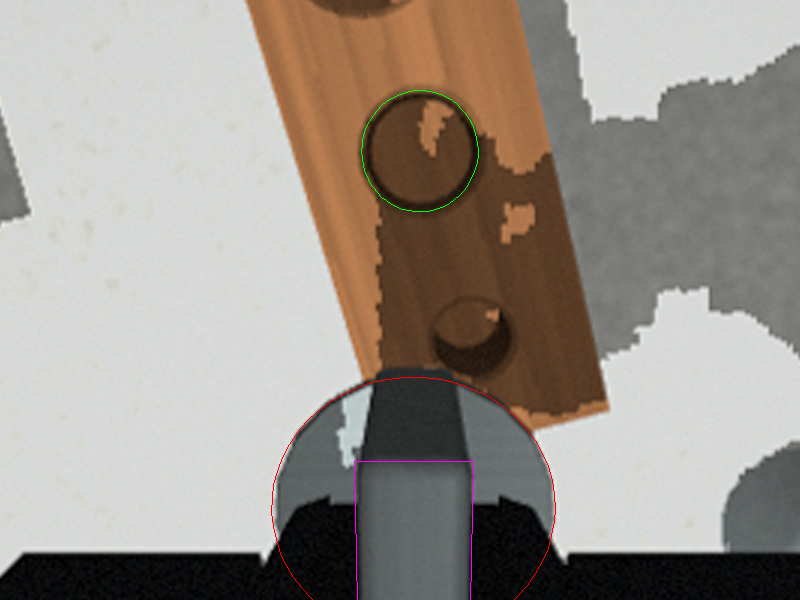

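The projected rings match: the middle hole is at (420,150) and the key's flange and handle sit centred on the tool axis to within a millimetre. Move over and lower.

Call:
{"name": "jog_arm", "arguments": {
  "increments": [
    [0.035, -0.0075, 0, 0, 0, 0, 0],
    [0.0685, -0.0146, 0, 0, 0, 0, 0],
    [0.0685, -0.0146, -0.03, 0, 0, 0, 0],
    [0.0685, -0.0146, -0.052, 0, 0, 0, 0],
    [0.0685, -0.0146, -0.052, 0, 0, 0, 0]
  ]
}}

```text
clock: 22.9
eef_pos: [0.4476, 0.3521, 0.0888]
tool_rot: [3.128, -0.28, -0.003]
wrist_force: [-0.2, -0.4, -1.5]
gripper_width: 0.178
grip_force: 30.0
```

Call:
{"name": "jog_arm", "arguments": {
  "increments": [
    [0.0006, 0.0005, 0, 0, 0, 0, 0],
    [0.0006, 0.0005, -0.004, 0, 0, 0, 0],
    [0.0006, 0.0005, -0.007, 0, 0, 0, 0],
    [0.0006, 0.0005, -0.01, 0, 0, 0, 0],
    [0.0006, 0.0005, -0.012, 0, 0, 0, 0],
    [0.0006, 0.0005, -0.012, 0, 0, 0, 0]
  ]
}}

```text
clock: 23.65
eef_pos: [0.4482, 0.3535, 0.0772]
tool_rot: [3.129, -0.279, -0.0]
wrist_force: [-0.3, -0.8, -1.0]
gripper_width: 0.176
grip_force: 30.0
```

Call:
{"name": "jog_arm", "arguments": {
  "increments": [
    [0, -0.0008, -0.003, 0, 0, 0, 0],
    [0, -0.0008, -0.007, 0, 0, 0, 0],
    [0, -0.0008, -0.011, 0, 0, 0, 0],
    [0, -0.0008, -0.014, 0, 0, 0, 0],
    [0, -0.0008, -0.014, 0, 0, 0, 0]
  ]
}}

```text
clock: 24.28
eef_pos: [0.4482, 0.3527, 0.063]
tool_rot: [3.129, -0.279, -0.001]
wrist_force: [-0.6, 0.3, -2.0]
gripper_width: 0.178
grip_force: 30.0
```

Call:
{"name": "jog_arm", "arguments": {
  "increments": [
    [0, 0, -0.004, 0, 0, 0, 0],
    [0, 0, -0.008, 0, 0, 0, 0],
    [0, 0, -0.012, 0, 0, 0, 0],
    [0, 0, -0.016, 0, 0, 0, 0],
    [0, 0, -0.019, 0, 0, 0, 0],
    [0, 0, -0.0205, 0, 0, 0, 0],
    [0, 0, -0.0205, 0, 0, 0, 0]
  ]
}}

```text
clock: 25.15
eef_pos: [0.4483, 0.3527, 0.0428]
tool_rot: [3.129, -0.279, -0.0]
wrist_force: [-0.1, 0.0, -1.1]
gripper_width: 0.178
grip_force: 30.0
```

Call:
{"name": "jog_arm", "arguments": {
  "increments": [
    [0, 0, -0.0008, 0, 0, 0, 0],
    [0, 0, -0.0008, 0, 0, 0, 0],
    [0, 0, -0.0008, 0, 0, 0, 0.5],
    [0, 0, -0.0008, 0, 0, 0, 0.5],
    [0, 0, -0.0008, 0, 0, 0, 0.5],
    [0, 0, -0.0008, 0, 0, 0, 0.5],
    [0, 0, 0.02, 0, 0, 0, 0.5],
    [0, 0, 0.06, 0, 0, 0, 0.5],
    [0, 0, 0.12, 0, 0, 0, 0.5],
    [-0.06, 0.01, 0.16, 0, 0, 0, 0.5],
    [-0.08, 0.016, 0.16, 0, 0, 0, 0.5],
    [-0.08, 0.016, 0.16, 0, 0, 0, 0.5],
    [-0.08, 0.016, 0.16, 0, 0, 0, 0.5]
  ]
}}

```text
clock: 26.78
eef_pos: [0.3688, 0.3685, 0.2024]
tool_rot: [3.129, -0.279, -0.0]
wrist_force: [0.9, -0.6, 1.0]
gripper_width: 0.501
grip_force: 0.0
```

```bash
python3 - <<'E'
from look import *
C=look(["wrist","scene","side"],9,["key","cam_slot","door_handle"]); 
w=C["wrist"]; p=proj(w,[.4482,.3527,.1]).astype(int)
x0=max(p[0]-100,0);y0=max(p[1]-100,0); a=w["pixels"].copy()
q=np.array([proj(w,[.4482+.029*np.cos(t),.3527+.029*np.sin(t),.061]) for t in np.linspace(0,6.28,60)])
cv2.polylines(a,[np.int32(q)],True,(0,0,255),1)
a=cv2.resize(a[y0:y0+200,x0:x0+200],(400,400))
s=C["side"]["pixels"]; b=cv2.resize(s[240:340,180:280],(400,400))
cv2.imwrite("pics/v9.png",np.hstack([a,b])); print(r.get_state()["wrist_force"])
E
```

```text
key wrist [325.9 109. ] 0.67 [0.4463 0.3521 0.015 ]
key scene [391.  158.1] 0.74 [0.4537 0.3451 0.015 ]
key scene [405.7 156.9] 0.56 [0.4759 0.3897 0.015 ]
key side [245.  315.8] 0.57 [0.4448 0.3556 0.015 ]
cam_slot scene [291.  217.6] 0.73 [ 0.5318 -0.0771  0.0935]
cam_slot side [352.4 195.9] 0.59 [ 0.5188 -0.0809  0.0935]
door_handle scene [311.9 205.3] 0.97 [ 0.5337 -0.0099  0.104 ]
door_handle side [329.7 201.2] 0.95 [ 0.5342 -0.0031  0.104 ]
[-0.22276133  0.07227461 -0.33560295]
```

View pics/v9.png

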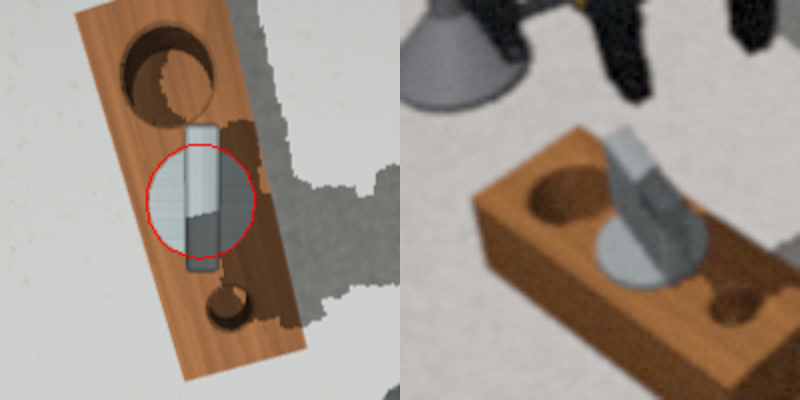

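The key stands upright in the middle hole with its flange flat on the block, and the projected flange ring at (201,201) matches. The wide hole is empty, the door is shut, the cam is locked, and the robot touches nothing. Handing in.

```bash
python3 -c "
from plant import r
print(r.hand_in())"
```

```text
the job is handed in; nothing more can be done
None
```

The job is handed in, with no verdict shown: the door is shut at its stop, the cam is locked at its stop, and the key is upright and fully down in the middle hole; the switch, pot and funnel were kept clear of throughout, though not re-checked at the end.

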